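Evacuate the desiccator with the plunger pump

ROBOT

A 6-joint arm with a two-finger parallel gripper is mounted at the origin on the work surface. World frame = base frame: x ahead of the robot, y to its left, z up, the work surface at z = 0. Lengths are in mm, angles in degrees, forces in N, time in s.
With the tool pointing down it reaches from about 350 to 850 mm from the base axis. Payload 8.1 kg.
Tool frame: the origin (TCP) lies midway between the tips of the shut fingers; the grasp point (between the pads) lies 19 mm behind it; z points along the fingers, y is the direction in which the jaws open and shut (so a half turn about z gives the same grasp; the last joint's range is limited). The gripper opens to 85 mm and grips with 20 to 120 N. Pads are 22 mm wide; open, the fingers measure 114 mm over their backs; the gripper's body (76 mm by 85 mm) begins 54 mm behind the grasp point. The pads swing forward as they close: fully open they stand 13 mm farther back than shut.
Start: joints at [70.565, 7.471, 85.268, -0, 87.261, -4.893], TCP at [150.628, 580.79, 231.292] pointing down, gripper open.
Joint ranges: [-169.43, 169.43], [-51.17, 129.36], [1.28, 143.12], [-76.62, 256.62], [0, 156.53], [-152.29, 152.29]. Speed limits (degrees/s): [136.94, 136.94, 159.86, 180, 180, 180].

INTERFACE

Orientations are given as [roll, pitch, yaw] about the fixed x, y, z axes, in that order (R = Rz(yaw) Ry(pitch) Rx(roll)).
In Python, from bench import r gives the robot as it stands.
- The arm moves only by the tool carry_out, never from a script. Its argument "increments" is a list of rows, each a list of 3 entries, a list of its own where there are three numbers: the shift along the tool's x, y, z in m, then the turn, a rotation vector about the tool's x, y, z in rad, then the closure, from 0 (fully open) to 1 (shut). A call has 1 to 12 rows; each row shifts and turns the pose as measured when the row begins, along the tool's axes as they then stand; what a row does not reach is not made up. A row lasts 1/10 s, in which the tool goes at most 50 mm and 8.59 degrees, less where a joint would pass 70% of its speed; a pose out of reach is approached as far as the arm can. A call with a gripper value outside its range is refused whole. The fingers move at their own pace and stop on an object; "newtons" is the grip in N (left out, the last holds). Time passes only in rows, so rows that do not move let the fingers close. It gives the time, the measured TCP pose, the force and the opening at its end, in the units of the state.
- r.sense(): the state, without advancing time (a new reading comes with each control period).
- r.snapshot(name): name is "scene" or "side" or "wrist"; returns a dict with "image" (400x640x3 uint8, blue, green, red), "vertical_fov" (degrees; the focal length in pixels is half the picture's height over the tangent of half this angle, whatever the lens; pixels are square), "cx", "cy" (the principal point, pixels), "rvec" (rotation vector, rad) and "tvec" (3), from world to camera coordinates, as OpenCV has them. Camera axes: x right, y down, z forward; pixel columns grow to the right and rows downward; lengths in mm; the calibration is good to about 2 mm. A picture is of the moment at which its call begins. There is no depth.
- r.hand_in(): hands the job in, once; it reports no verdict.
The state is a dict: "time": time; "joint_pos": joint angles; "qd": joint speeds; "joint_efforts": joint torques, N m; "tool_pos": TCP position; "tcp_rot": TCP orientation; "ft_force": force on the tool from outside, world axes, zero at the start; "wrist_torque": the same for the moment, N m; "finger_gap": finger opening in mm.
Only numpy, scipy, OpenCV 4.12 (cv2) and the standard library are available. Lean on these libraries where they do the work, as an engineer would, in place of code of your own. Each camera call takes 0.05 s, during which the arm holds its last target.

TASK

Put the glass desiccator under vacuum: first close the vent by pushing its yellow-knobbed lever all the way over, away from the robot, then pump the black spring plunger, pressing it fully down and letting it spring right back up each time, until the red-topped indicator pin beside it stands fully out with its whole green band showing. Stop pumping as soon as the pin is fully out, and move clear. Only push things with the fingers: do not touch the pin itself, pick up nothing and leave the glassware and tools around the pump where they are.

Things in the scene. Friction and masses are not known exactly. Their poses are not given: they have to be found in the camera images.
- station: Fixed vacuum station on a light grey tray 200 x 440 mm, 12 mm thick, yawed up to 0.4 rad. Origin: centre of the tray's underside, on the bench; x across the tray (away from the robot at yaw 0), y along it (robot's left), z up. In its frame, (x, y) in mm: plunger (-35, -45), indicator pin (45, -45), desiccator (0, 125), vent lever's pivot (0, -155) and 64 above the bench.
- plunger (a joint): Plunger travel in m: 0 = up at rest, 0.020 = fully down. Its spring pushes back with 5 N at rest, 12 N fully down, and raises it by itself in about 0.4 s when let go; damping adds some 5 N when pressed at 60 mm/s. The pin rises as the plunger comes up, 10 mm a stroke (the first stroke 1 to 17 mm); a stroke of less than 15 mm may give nothing. Once fully out the pin rises no more.
- plunger_top (a point): Centre of the flat top of the plunger's black round head, 40 mm across and 13 mm thick, 145 mm above the bench at rest; moves straight down with the plunger.
- pin (a joint): How far the indicator pin is out, in m: 0 = all the way in, 0.050 = fully out. It starts partly in, at 0.001 to 0.016, stays where it is between strokes, and after the first stroke stands within 1 mm of a whole multiple of 10 mm.
- pin_top (a point): The indicator pin: a rod 13 mm thick with a red cap 15 mm across, below it 34 mm of white, then a 13 mm green band, of which 13 mm show above the collar only when the pin is fully out (3 mm one stroke before). This point: centre of the cap's top, 4 mm above the collar when in, 54 mm when fully out. Not to be touched.
- pin_collar (a point): Centre of the top of the black collar (26 mm across) from which the pin comes out, 93 mm above the bench; it stands on the blue pump block, 150 x 72 mm, whose top is 86 mm above the bench.
- desiccator_knob (a point): Top of the knob of the closed glass desiccator, 203 mm above the bench; the jar is 176 mm across, fixed to the tray. Keep clear of it.
- vent (a joint): Angle of the vent lever in rad: 0 = leaning 0.5 rad towards the station's -x side (open), 1.0 = leaning 0.5 rad towards its +x side (closed, at its stop). It starts at 0 to 0.25, turns about the station's y axis through its pivot, needs about 1 N at its knob and stays where it is left.
- vent_tip (a point): Centre of the yellow ball knob, 26 mm across, at the end of the vent lever, 70 mm from the lever's pivot, about 125 mm above the bench at either end of its swing and 134 mm in between; the rod below it is 10 mm thick.
- weighing_bottle: Loose small amber glass bottle with a lid, 34 mm across, 42 mm high, standing on the tray beyond the vent. Origin under its centre. Leave it.
- crucible: Loose white crucible, 32 mm across, 26 mm high, on the tray before the pump and the vent. Origin under its centre. Leave it.
- beaker: Loose glass beaker, 66 mm across, 80 mm high, on the bench before the desiccator. Origin under its centre. Leave it.
- spatula: Loose steel laboratory spoon, 150 mm long and 20 mm thick, lying on the bench before the tray. Origin under its middle. Leave it.
- reagent_jar: Loose white jar with a blue cap, 64 mm across, 100 mm high, on the bench to the right of the station. Origin under its centre. Leave it.
- wash_bottle: Loose white bottle with a red cap, 60 mm across, 150 mm high, on the bench to the left of the station. Origin under its centre. Leave it.
- mug: Loose blue mug, 76 mm across, 85 mm high, far to the robot's left. Origin under its centre. Leave it.

How it is judged:
By the outcome, as a careful person would: the job done as asked, in the order asked, and still so for the second after the job is handed in, with the robot touching nothing.
It also fails if it takes over 45 s, if anything falls off the work surface, if the arm or the gripper's body presses on something with over 40 N, if the wrist force passes 120 N, or if a joint passes its speed limit or range.

## Working session

There is one attempt and no reset: what is moved stays moved. The work goes in short steps, Python scripts to look and compute and a tool call to move; the robot and the scene stay as the last step left them, time stands still between calls to the robot, and variables do not carry over. Pictures are saved under pics/ and viewed, and the job is handed in when it is done.

Besides the shell and the picture viewer there is one more tool, called after ">>>" by a JSON object that holds its "method" and its "body". carry_out: Moves the arm, as the interface text tells. Its arguments: {"type":"object","properties":{"increments":{"type":"array"},"newtons":{"type":"number"}},"required":["increments"]}

```bash
mkdir -p pics; ls
python3 - <<'E'
from bench import r
import cv2
print(r.sense())
for n in ("scene","side","wrist"):
    s=r.snapshot(n); cv2.imwrite(f"pics/{n}0.png",s["image"]); print(n,{k:v for k,v in s.items() if k!="image"})
E
```

```text
pics
{'time': 0.0, 'joint_pos': array([ 7.05652098e+01,  7.51497856e+00,  8.53300036e+01,  3.41220362e-04,
        8.72630443e+01, -4.89233754e+00]), 'qd': array([-0.07303145,  0.01863784, -0.01609212, -0.02267755,  0.14020885,
       -0.08092902]), 'joint_efforts': array([-1.66842328e-03, -5.69434619e+01, -5.00535572e+01, -4.22481917e-04,
        1.58406392e-02, -3.33542073e-05]), 'tool_pos': array([150.43907202, 580.25167217, 230.2388607 ]), 'tcp_rot': array([-1.79892396e+02, -9.55244202e-03,  1.65457522e+02]), 'ft_force': array([ 0.48762984,  1.27255937, -0.79050433]), 'wrist_torque': array([ 0.01219696,  0.01591847, -0.0071469 ]), 'finger_gap': 85.1729811232513}
scene {'vertical_fov': 43.10367037834182, 'cx': 322.084285391614, 'cy': 198.39403561145426, 'rvec': array([ 2.06996096,  0.65349554, -0.34684716]), 'tvec': array([-499.23997157,  -35.83251046, 1977.65642329])}
side {'vertical_fov': 51.76842918366464, 'cx': 312.63178731751833, 'cy': 199.1116722947111, 'rvec': array([ 2.09484057, -0.2510749 ,  0.1746022 ]), 'tvec': array([-517.42293857,  208.63010602, 1044.95040414])}
wrist {'vertical_fov': 64.17824774868176, 'cx': 319.95084580046773, 'cy': 197.45837342795198, 'rvec': array([-2.31259211, -1.78911142, -0.23421668]), 'tvec': array([-599.83405821,  -33.1751192 ,  377.92158519])}
```

View pics/scene0.png

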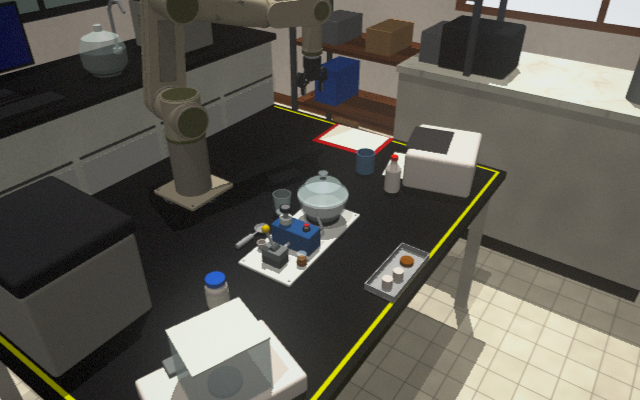

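View pics/side0.png

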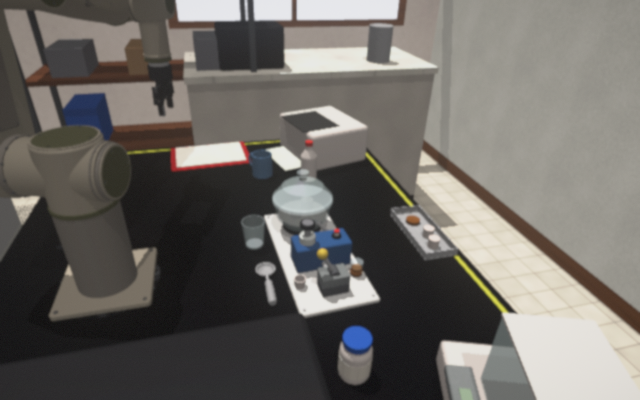

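View pics/wrist0.png

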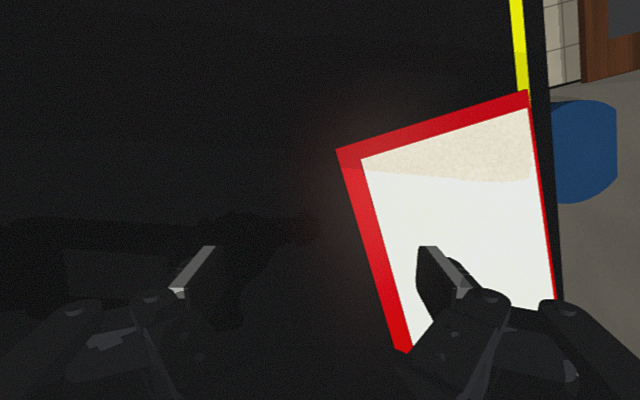

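Scene view: tray spans about (242–358, 205–281), with the yellow knob near (265,229), the red pin cap near (306,227) and the plunger at (285,212). Side view: knob near (322,254), cap (337,232), plunger (307,226). The wrist view shows nothing relevant. Next I'll zoom in.

```bash
cat > h.py <<'E'
import numpy as np, cv2
from bench import r
def K(s):
    f=200/np.tan(np.radians(s["vertical_fov"])/2); return np.array([[f,0,s["cx"]],[0,f,s["cy"]],[0,0,1]])
def P(s):
    R=cv2.Rodrigues(s["rvec"])[0]; return K(s)@np.c_[R,s["tvec"]]
def plane(s,uv,z):
    R=cv2.Rodrigues(s["rvec"])[0]; d=R.T@np.linalg.inv(K(s))@[uv[0],uv[1],1]; c=-R.T@s["tvec"]; return c+d*(z-c[2])/d[2]
def tri(a,ua,b,ub):
    X=cv2.triangulatePoints(P(a),P(b),np.array(ua,float).reshape(2,1),np.array(ub,float).reshape(2,1)); return (X[:3]/X[3]).ravel()
def proj(s,X):
    return cv2.projectPoints(np.array(X,float).reshape(-1,3),s["rvec"],s["tvec"],K(s),None)[0].reshape(-1,2)
def blobs(img,lo,hi,box):
    h=cv2.cvtColor(img,cv2.COLOR_BGR2HSV); m=cv2.inRange(h,lo,hi); k=np.zeros_like(m); x0,y0,x1,y1=box; k[y0:y1,x0:x1]=m[y0:y1,x0:x1]
    n,l,st,c=cv2.connectedComponentsWithStats(k); return [(st[i].tolist(),c[i].round(1).tolist()) for i in range(1,n) if st[i][4]>4]
E
python3 - <<'E'
from h import *
a=r.snapshot("scene");b=r.snapshot("side")
for s,n,box in((a,"sc",(225,160,385,290)),(b,"si",(230,160,390,320))):
    im=s["image"]; print(n,"yel",blobs(im,(18,120,80),(35,255,255),box)); print("red",blobs(im,(0,130,60),(8,255,255),box),blobs(im,(172,130,60),(180,255,255),box))
    x0,y0,x1,y1=box; cv2.imwrite(f"pics/{n}_z.png",cv2.resize(im[y0:y1,x0:x1],None,fx=4 if n=="sc" else 3.7,fy=4 if n=="sc" else 3.7,interpolation=cv2.INTER_CUBIC))
E
```

```text
sc yel [([262, 225, 8, 8, 54], [265.4, 228.4])]
red [([305, 224, 3, 3, 8], [305.9, 224.9])] []
si yel [([369, 160, 21, 24, 137], [380.4, 170.3]), ([317, 249, 11, 10, 80], [322.0, 253.1])]
red [([230, 160, 18, 6, 52], [238.2, 162.9]), ([335, 229, 3, 4, 9], [336.1, 230.8])] [([247, 160, 2, 3, 6], [247.5, 161.0]), ([337, 228, 2, 4, 5], [337.6, 229.4])]
```

View pics/sc_z.png

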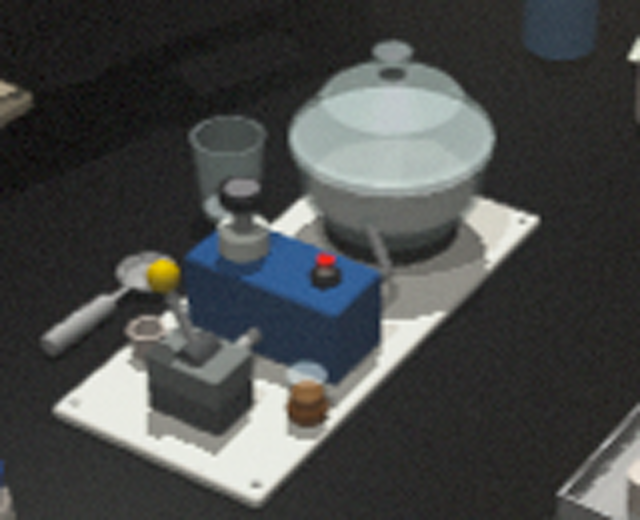

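View pics/si_z.png

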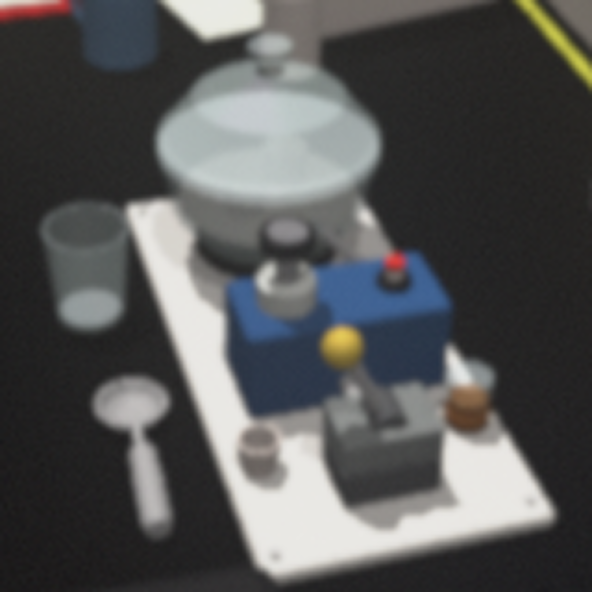

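Run:
```python
from h import *
a=r.snapshot("scene");b=r.snapshot("side")
kn=tri(a,(265.4,228.4),b,(322,253.1)); pl=tri(a,(285.1,206.8),b,(307.8,222.6)); pn=tri(a,(306,225),b,(337,230.3))
print("knob",kn,"plunger",pl,"pin",pn,"dk",tri(a,(323,172),b,(302.9,170.5)))
print("plunger plane",plane(a,(285.1,206.8),145),plane(b,(307.8,222.6),145))
for s,l in((a,[(238.5,262.2),(289.5,284),(359.7,214.7)]),(b,[(264.6,215),(302.5,314),(379.5,298.3)])):
    print([plane(s,u,12)[:2].round(1).tolist() for u in l])
```

```text
knob [ 511.32602052 -165.00507475  128.61654946] plunger [503.38709749 -57.29063766 145.18516275] pin [583.69886832 -54.22209864 106.11107111] dk [531.04312405 114.97846366 202.36953846]
plunger plane [502.52597487 -55.93096906 145.        ] [503.26679285 -59.03863932 145.        ]
[[450.4, -233.6], [643.1, -219.7], [626.5, 210.3]]
[[429.5, 204.1], [450.8, -230.5], [643.9, -223.6]]
```

The points fit the known sizes: plunger top z 145, desiccator knob 202, knob-to-pivot offset consistent. Station origin is about (536.6, -10.3) with yaw about 2.5°. That puts the plunger at (503.5,-57), the pin at (583.5,-53), the lever pivot at (543.4,-165) and its knob at (511,-165,127). First I'll turn the tool to line up with the station, shut the fingers and travel round.

>>> {"method": "carry_out", "body": {"increments": [[[0, 0, 0], [0, 0, -0.149], 1], [[0, 0, 0], [0, 0, -0.149], 1], [[-0.026, -0.037, 0], [0, 0, 0], 1], [[-0.026, -0.037, 0], [0, 0, 0], 1], [[-0.026, -0.037, 0], [0, 0, 0], 1], [[-0.026, -0.037, 0], [0, 0, 0], 1], [[-0.026, -0.037, 0], [0, 0, 0], 1], [[-0.026, -0.037, 0], [0, 0, 0], 1], [[-0.026, -0.037, 0], [0, 0, 0], 1], [[-0.026, -0.037, 0], [0, 0, 0], 1], [[-0.026, -0.037, 0], [0, 0, 0], 1]], "newtons": 40}}

```text
time: 1.45
tool_pos: [407.9, 254.3, 230.4]
tcp_rot: [179.9, 0.1, -176.1]
ft_force: [0.8, 0.5, -0.3]
finger_gap: 0.3
```

>>> {"method": "carry_out", "body": {"increments": [[[-0.003, -0.047, 0], [0, 0, 0.004], 1], [[-0.003, -0.047, 0], [0, 0, 0.004], 1], [[-0.003, -0.047, 0], [0, 0, 0.004], 1], [[-0.003, -0.047, 0], [0, 0, 0.004], 1], [[-0.003, -0.047, 0], [0, 0, 0.004], 1], [[-0.003, -0.047, 0], [0, 0, 0.004], 1], [[-0.003, -0.047, 0], [0, 0, 0], 1], [[-0.003, -0.047, 0], [0, 0, 0], 1], [[-0.003, -0.046, 0], [0, 0, 0], 1], [[0, 0, 0], [0, 0, 0], 1]]}}

```text
time: 2.45
tool_pos: [458.2, -188.1, 232.1]
tcp_rot: [-179.9, 0.5, -177.9]
ft_force: [-0.2, 1.5, -0.4]
finger_gap: -0.0
```

>>> {"method": "carry_out", "body": {"increments": [[[0, 0.011, 0.03], [0, 0, 0], 1], [[0, 0.011, 0.03], [0, 0, 0], 1], [[0, 0, 0.03], [0, 0, 0], 1], [[0, 0, 0.026], [0, 0, 0], 1], [[0, 0, 0], [0, 0, 0], 1], [[0, 0, 0], [0, 0, 0], 1]]}}

```text
time: 3.05
tool_pos: [459.4, -166.4, 114.9]
tcp_rot: [-179.9, 0.7, -178.1]
ft_force: [-0.5, -0.4, 0.9]
finger_gap: -0.0
```

Run:
```python
from h import *
st=r.sense();print(st["tool_pos"],st["ft_force"],st["time"])
b=r.snapshot("side")["image"];w=r.snapshot("wrist")["image"]
cv2.imwrite("pics/s1.png",cv2.resize(b[150:330,220:420],None,fx=3,fy=3,interpolation=cv2.INTER_CUBIC));cv2.imwrite("pics/w1.png",w)
```

```text
[ 459.44616026 -166.40036916  114.85094808] [-0.52151144 -0.40627775  0.87956394] 3.05
```

View pics/s1.png

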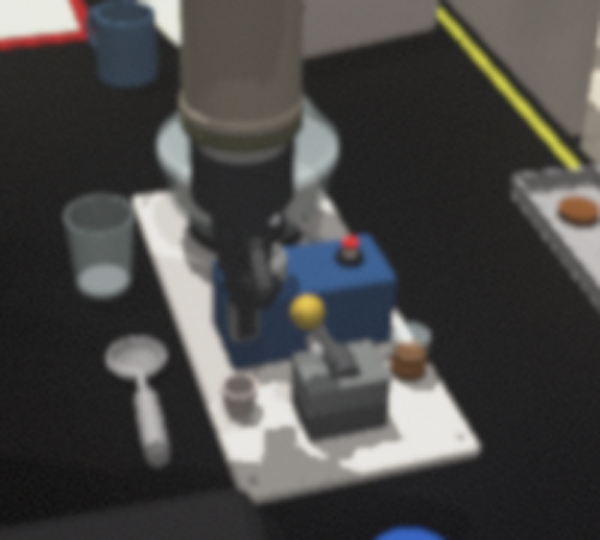

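View pics/w1.png

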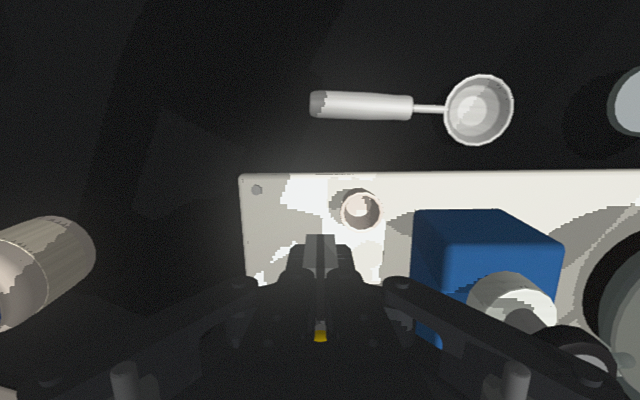

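Side view: the shut fingers stand just short of the knob at (307,310). Wrist view: the knob is directly behind the fingertips at (320,335). Lined up, so I'll push.

>>> {"method": "carry_out", "body": {"increments": [[[-0.01, 0, 0], [0, 0, 0], 1], [[-0.01, 0, 0], [0, 0, 0], 1], [[-0.008, 0, 0], [0, 0, 0], 1], [[-0.008, 0, 0], [0, 0, 0], 1], [[-0.008, 0, 0], [0, 0, 0], 1], [[-0.008, 0, 0], [0, 0, 0], 1], [[-0.008, 0, 0], [0, 0, 0], 1], [[-0.008, 0, 0], [0, 0, 0], 1], [[-0.008, 0, 0], [0, 0, 0], 1], [[-0.006, 0, 0], [0, 0, 0], 1], [[-0.003, 0, 0], [0, 0, 0], 1]]}}

```text
time: 4.25
tool_pos: [552.8, -164.9, 121.0]
tcp_rot: [-179.7, 0.8, -178.1]
ft_force: [-23.9, -0.6, 15.2]
finger_gap: 0.2
```

Run:
```python
from h import *
b=r.snapshot("side");a=r.snapshot("scene")
print(r.sense()["ft_force"],r.sense()["tool_pos"])
for s,box in((a,(240,200,330,260)),(b,(280,220,390,290))): print(blobs(s["image"],(18,120,80),(35,255,255),box))
for s,u in((a,None),(b,None)):
    print(proj(s,[[577,-163.7,125.4],[575,-163.7,125.9],[565,-164,130]]).round(1).tolist())
cv2.imwrite("pics/s2.png",cv2.resize(b["image"][190:320,240:420],None,fx=4,fy=4,interpolation=cv2.INTER_CUBIC))
```

```text
[-13.36264788   0.96999774   8.01769095] [ 552.42570382 -164.94599185  121.1267441 ]
[([279, 232, 8, 8, 51], [282.5, 235.7])]
[([345, 244, 9, 11, 72], [348.7, 248.9])]
[[282.5, 236.7], [282.0, 236.3], [279.2, 234.1]]
[[348.5, 249.9], [347.7, 249.8], [343.8, 249.1]]
```

View pics/s2.png

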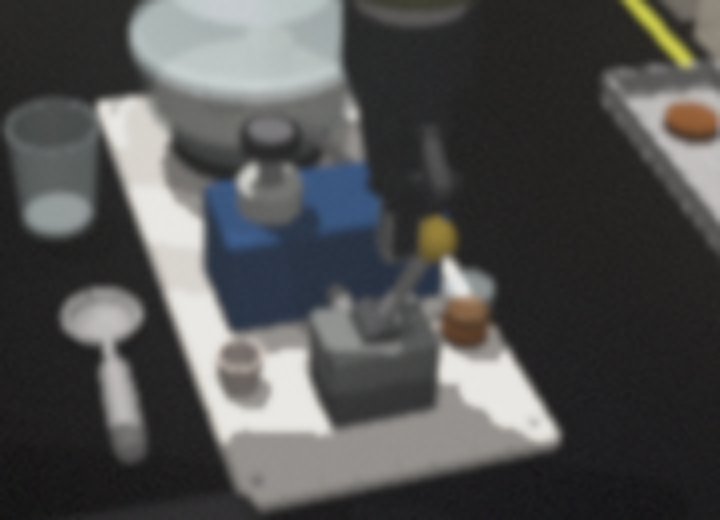

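The knob is at its closed-stop position: measured pixels (282.5,235.7) and (348.7,248.9) against predicted (282.5,236.7) and (348.5,249.9), with the force rising against the stop. Next I'll back off, rise and move over the plunger.

>>> {"method": "carry_out", "body": {"increments": [[[0.012, 0, 0], [0, 0, 0], 1], [[0.018, 0, 0], [0, 0, 0], 1], [[0.02, 0, 0], [0, 0, 0], 1], [[0, 0, -0.03], [0, 0, 0], 1], [[0, 0, -0.03], [0, 0, 0], 1], [[0, 0, 0], [0, 0, 0], 1], [[0, 0.035, 0], [0, 0, 0], 1], [[0, 0.035, 0], [0, 0, 0], 1], [[0, 0.03, 0], [0, 0, 0], 1], [[0, 0, 0], [0, 0, 0], 1], [[0, 0, 0], [0, 0, 0], 1]]}}

```text
time: 5.45
tool_pos: [498.4, -63.9, 180.3]
tcp_rot: [-179.7, 0.8, -178.3]
ft_force: [0.7, 0.4, 0.4]
finger_gap: -0.1
```

Run:
```python
from h import *
b=r.snapshot("side");a=r.snapshot("scene")
print(r.sense()["ft_force"],r.sense()["tool_pos"])
for s,box in((a,(240,200,330,260)),(b,(280,220,390,290))): print(blobs(s["image"],(18,120,80),(35,255,255),box))
cv2.imwrite("pics/s3.png",np.vstack([cv2.resize(x,(540,290),interpolation=cv2.INTER_CUBIC) for x in(b["image"][190:283,260:433],a["image"][180:273,240:413])]))
```

```text
[0.23073947 0.26726996 0.38489041] [498.30463269 -64.5584458  180.23999436]
[([279, 232, 8, 8, 50], [282.4, 235.7])]
[([344, 245, 10, 10, 72], [348.4, 249.2])]
```

View pics/s3.png

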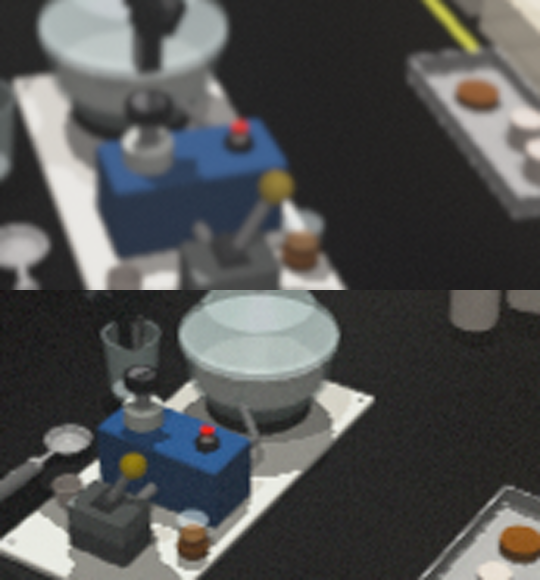

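>>> {"method": "carry_out", "body": {"increments": [[[-0.005, 0.007, 0.012], [0, 0, 0], 1], [[0, 0, 0.014], [0, 0, 0], 1], [[0, 0, 0.007], [0, 0, 0], 1], [[0, 0, 0.006], [0, 0, 0], 1], [[0, 0, 0.006], [0, 0, 0], 1], [[0, 0, 0.006], [0, 0, 0], 1], [[0, 0, 0.006], [0, 0, 0], 1], [[0, 0, 0.003], [0, 0, 0], 1]]}}

```text
time: 6.35
tool_pos: [505.1, -59.5, 124.8]
tcp_rot: [-179.8, 0.8, -178.6]
ft_force: [-21.4, 5.4, 36.8]
finger_gap: -0.1
```

Bottomed: z 124.8 and 37 N. I'll lift and let it spring back.

>>> {"method": "carry_out", "body": {"increments": [[[0, 0, -0.01], [0, 0, 0], 1], [[0, 0, -0.01], [0, 0, 0], 1], [[0, 0, -0.012], [0, 0, 0], 1], [[0, 0, 0], [0, 0, 0], 1], [[0, 0, 0], [0, 0, 0], 1], [[0, 0, 0], [0, 0, 0], 1], [[0, 0, 0], [0, 0, 0], 1]]}}

```text
time: 7.05
tool_pos: [504.0, -60.3, 156.6]
tcp_rot: [-179.8, 0.7, -178.7]
ft_force: [-0.1, -0.6, 0.3]
finger_gap: -0.0
```

```bash
cat > look.py <<'E'
import sys
from h import *
b=r.snapshot("side");a=r.snapshot("scene");st=r.sense()
print(st["ft_force"],st["tool_pos"],st["time"])
c=[]
for s,box in((a,(290,205,330,245)),(b,(322,195,355,245))):
    im=s["image"];h=im.copy();h=np.roll(cv2.cvtColor(im,cv2.COLOR_BGR2HSV),0);h[...,0]=(h[...,0]+20)%180
    m=cv2.inRange(h,(8,120,60),(30,255,255));k=np.zeros_like(m);x0,y0,x1,y1=box;k[y0:y1,x0:x1]=m[y0:y1,x0:x1]
    M=cv2.moments(k,True);u=(M["m10"]/M["m00"],M["m01"]/M["m00"]);c.append(u);print(u,M["m00"])
X=tri(a,c[0],b,c[1]);print("cap",X.round(1),"out ~",X[2]-2-93-2)
for s,box in((a,(240,200,300,260)),(b,(280,220,390,290))): print("knob",blobs(s["image"],(18,120,80),(35,255,255),box))
cv2.imwrite(f"pics/{sys.argv[1]}.png",np.hstack([cv2.resize(x,(390,520),interpolation=cv2.INTER_CUBIC) for x in(b["image"][190:270,295:355],a["image"][175:255,270:330])]))
E
python3 look.py p1
```

```text
[-0.13337389 -0.62516186  0.26328609] [503.94422152 -60.27726675 156.63235881] 7.15
(305.8125, 222.1875) 16.0
(337.0, 226.66666666666666) 27.0
cap [583.2 -54.2 117.2] out ~ 20.194399769502922
knob [([279, 232, 8, 8, 53], [282.4, 235.7])]
knob [([344, 246, 10, 9, 71], [348.4, 249.3])]
```

View pics/p1.png

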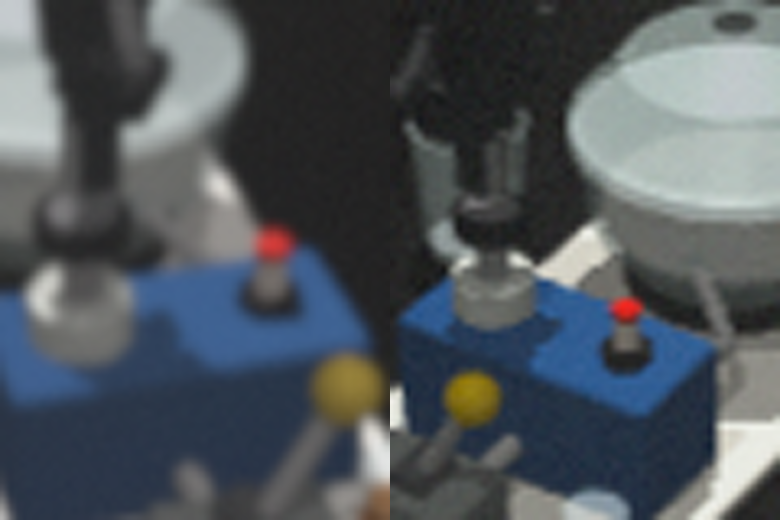

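Side and scene crops show the pin risen, cap at about (274,243) and (627,308), with white shaft visible. Triangulation gives it about 20 mm out. Second stroke.

>>> {"method": "carry_out", "body": {"increments": [[[0, 0.003, 0.009], [0, 0, 0], 1], [[0, 0, 0.006], [0, 0, 0], 1], [[0, 0, 0.006], [0, 0, 0], 1], [[0, 0, 0.006], [0, 0, 0], 1], [[0, 0, 0.006], [0, 0, 0], 1], [[0, 0, 0.003], [0, 0, 0], 1]]}}

```text
time: 7.75
tool_pos: [504.7, -57.0, 124.7]
tcp_rot: [-179.8, 0.7, -178.7]
ft_force: [-25.0, 3.2, 48.2]
finger_gap: 0.1
```

>>> {"method": "carry_out", "body": {"increments": [[[0, 0, -0.01], [0, 0, 0], 1], [[0, 0, -0.01], [0, 0, 0], 1], [[0, 0, -0.01], [0, 0, 0], 1], [[0, 0, 0], [0, 0, 0], 1], [[0, 0, 0], [0, 0, 0], 1], [[0, 0, 0], [0, 0, 0], 1], [[0, 0, 0], [0, 0, 0], 1]]}}

```text
time: 8.45
tool_pos: [503.4, -56.3, 153.9]
tcp_rot: [-179.8, 0.6, -178.6]
ft_force: [-0.6, -0.2, -0.0]
finger_gap: 0.1
```

```bash
python3 look.py p2
```

```text
[ 0.35658702  0.03371249 -0.49199333] [503.34463848 -56.31671929 153.93127471] 8.55
(306.11764705882354, 219.41176470588235) 17.0
(337.1875, 223.53125) 32.0
cap [583.4 -52.9 126.8] out ~ 29.79442205989102
knob [([279, 232, 8, 8, 53], [282.4, 235.7])]
knob [([344, 245, 10, 10, 73], [348.4, 249.3])]
```

The pin is about 30 mm out. Third stroke.

>>> {"method": "carry_out", "body": {"increments": [[[0, 0, 0.006], [0, 0, 0], 1], [[0, 0, 0.006], [0, 0, 0], 1], [[0, 0, 0.006], [0, 0, 0], 1], [[0, 0, 0.006], [0, 0, 0], 1], [[0, 0, 0.006], [0, 0, 0], 1], [[0, 0, 0.002], [0, 0, 0], 1]]}}

```text
time: 9.15
tool_pos: [503.9, -56.5, 124.9]
tcp_rot: [-179.8, 0.6, -178.6]
ft_force: [-12.2, 2.2, 27.0]
finger_gap: 0.2
```

>>> {"method": "carry_out", "body": {"increments": [[[0, 0, -0.01], [0, 0, 0], 1], [[0, 0, -0.01], [0, 0, 0], 1], [[0, 0, -0.01], [0, 0, 0], 1], [[0, 0, 0], [0, 0, 0], 1], [[0, 0, 0], [0, 0, 0], 1], [[0, 0, 0], [0, 0, 0], 1], [[0, 0, 0], [0, 0, 0], 1]]}}

```text
time: 9.85
tool_pos: [503.0, -56.3, 154.8]
tcp_rot: [-179.8, 0.5, -178.6]
ft_force: [-0.9, 0.0, 0.2]
finger_gap: -0.2
```

```bash
python3 look.py p3
```

```text
[-0.15046927 -0.16826306 -0.02073292] [503.00755111 -56.24676043 154.77987539] 9.95
(306.0, 217.0) 15.0
(337.0857142857143, 220.31428571428572) 35.0
cap [582.9 -52.4 136. ] out ~ 39.02397926500487
knob [([279, 232, 8, 8, 52], [282.4, 235.8])]
knob [([344, 246, 10, 9, 72], [348.4, 249.4])]
```

View pics/p3.png

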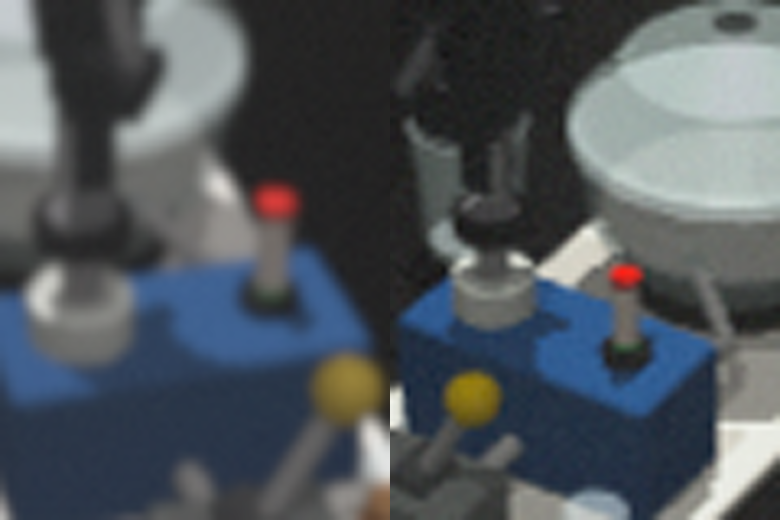

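A sliver of green shows just above the collar, at about (270,295) and (627,348), so the pin is about 40 mm out. One last stroke.

>>> {"method": "carry_out", "body": {"increments": [[[0, 0, 0.006], [0, 0, 0], 1], [[0, 0, 0.006], [0, 0, 0], 1], [[0, 0, 0.006], [0, 0, 0], 1], [[0, 0, 0.006], [0, 0, 0], 1], [[0, 0, 0.006], [0, 0, 0], 1], [[0, 0, 0.003], [0, 0, 0], 1]]}}

```text
time: 10.55
tool_pos: [503.6, -56.4, 124.8]
tcp_rot: [-179.8, 0.6, -178.6]
ft_force: [-17.2, 2.4, 36.0]
finger_gap: -0.2
```

>>> {"method": "carry_out", "body": {"increments": [[[0, 0, -0.01], [0, 0, 0], 1], [[0, 0, -0.01], [0, 0, 0], 1], [[0, 0, -0.015], [0, 0, 0], 1], [[0, 0, -0.02], [0, 0, 0], 1], [[0, 0, -0.03], [0, 0, 0], 1], [[0, 0, -0.03], [0, 0, 0], 1], [[0, 0, 0], [0, 0, 0], 1], [[0, 0, 0], [0, 0, 0], 1]]}}

```text
time: 11.35
tool_pos: [501.4, -55.8, 245.2]
tcp_rot: [-179.8, 0.5, -178.6]
ft_force: [-0.4, -0.1, -0.3]
finger_gap: 0.4
```

```bash
python3 look.py p4
```

```text
[ 0.1598704  -1.11880986 -0.19524403] [501.34693824 -55.71622698 244.64235124] 11.45
(305.7857142857143, 214.35714285714286) 14.0
(337.09375, 217.0625) 32.0
cap [582.4 -52.6 146.1] out ~ 49.084830818782166
knob [([279, 232, 8, 8, 52], [282.4, 235.8])]
knob [([344, 246, 10, 9, 71], [348.4, 249.3])]
```

View pics/p4.png

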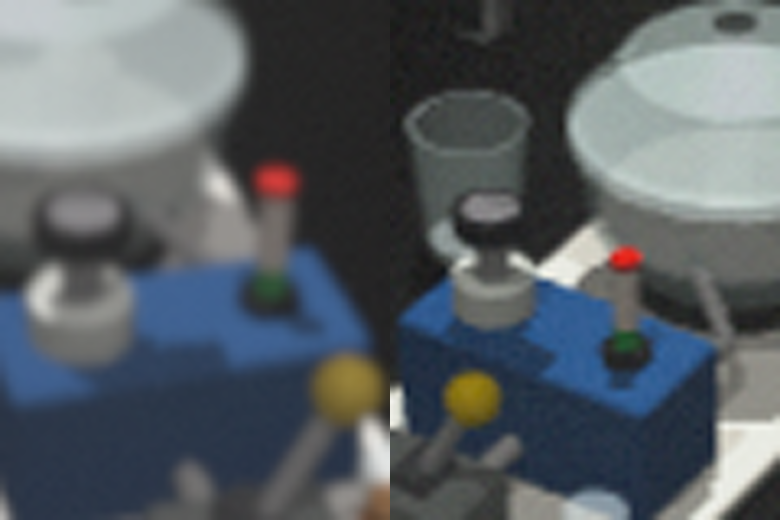

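The full green band shows above the collar in both views. In the scene crop, white to green is about 60:23 px, which fits 34:13 mm. The plunger is up, the lever hasn't moved and the arm is clear, so I'll hand in.

Run:
```python
from h import *
s=r.snapshot("scene")["image"];cv2.imwrite("pics/fin.png",s);print(r.sense()["qd"].round(2));print(r.hand_in())
```

```text
[ 0.06  0.45  0.69 -0.04  0.05  0.01]
the job is handed in; nothing more can be done
None
```

View pics/fin.png

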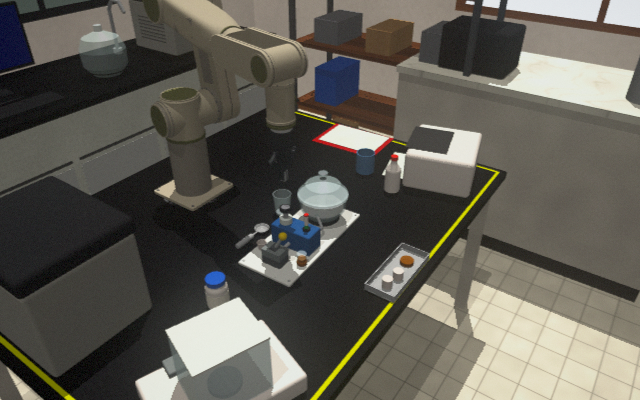

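The desiccator is under vacuum and the job is handed in, at about 11.5 s of the 45 s allowed. I closed the vent lever first, then pumped the plunger four full strokes and moved clear to 245 mm above the bench.

- **Vent lever:** the yellow knob matched its predicted closed position within 1 pixel in both views. It stayed there through all four strokes.
- **Indicator pin:** the cap measured about 20, 30, 39 and 49 mm out after successive strokes. The last reading is 1 mm under the full 50, within the cameras' accuracy, and the whole green band shows in both views.
- **Plunger:** every press bottomed at about 125 mm with 27 to 48 N at the wrist, and the plunger is back up.
- **Surroundings:** I only compared the loose items by eye in the final scene picture. They look unmoved and the robot is touching nothing.

No check failed or disagreed.

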